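# Close the setting fixture to its gauge mark with the knurled wheel

### The arm

A 7-joint arm with a two-finger parallel gripper is mounted at the origin on the work surface. World frame = base frame: x ahead of the robot, y to its left, z up, the work surface at z = 0. Lengths are in m, angles in rad, forces in N, time in s.
With the tool pointing down it reaches from about 0.4 to 0.85 m from the base axis. Payload 10.4 kg.
Tool frame: the origin (TCP) lies between the finger pads; the fingertips stand tips_ahead ahead of it and the grasp point (between the pads) lies 11 mm behind it (tips_ahead is the distance from the TCP to the fingertips, in m); z points along the fingers, x is the direction in which the jaws open and shut, and the axes are right-handed (so a half turn about z gives the same grasp; the last joint's range is limited). The gripper opens to 87 mm and grips with 3 to 60 N. Pads are 19 mm wide; open, the fingers measure 117 mm over their backs; the gripper's body (75 mm by 190 mm) begins 51 mm behind the grasp point.
Start: joints at [-1.355, 0.332, -0.065, 1.46, 0.022, 1.35, -0.088], TCP at [0.148, 0.607, 0.231] pointing down, gripper open.
Joint ranges: [-2.6, 2.6], [-0.5, 2.12], [-1.47, 1.34], [0.16, 2.42], [-1.27, 4.41], [0.06, 2.06], [-2.6, 2.6]. Speed limits (rad/s): [2.22, 2.22, 2.79, 2.79, 3.14, 3.14, 3.14].

### API

Orientations are given as a unit quaternion [x, y, z, w].
In Python, from bench import read_state, camera, close_job, tips_ahead gives the robot as it stands.
- The arm moves only by the tool arm_command, never from a script. Its argument "commands" is a list that holds one entry, the list of rows, each a list of 7 numbers: the turn, a rotation vector about the tool's x, y, z in rad, then the shift along the tool's x, y, z in m, then the opening in per cent of the stroke, from 0 (shut) to 100 (fully open). In form: [[[rx, ry, rz, x, y, z, claw], ...]]. A call has 1 to 20 rows; each row shifts and turns the commanded pose from where the row before left it, along the tool's axes as they then stand; what a row does not reach is not made up. A row lasts 1/8 s, in which the tool goes at most 62.5 mm and 10.7 degrees, less where a joint would pass 70% of its speed; a pose out of reach is approached as far as the arm can. A call with a gripper value outside its range is refused whole. The fingers move at their own pace and stop on an object; "newtons" is the grip in N (left out, the last holds). Time passes only in rows, so rows that do not move let the fingers close. It gives the time, the measured TCP pose, the force and the opening at its end, in the units of the state.
- read_state(): the state, without advancing time (a new reading comes with each control period).
- camera(name): name is "side" or "top"; returns a dict with "frame" (384x512x3 uint8, red, green, blue), "vfov" (degrees; the focal length in pixels is half the picture's height over the tangent of half this angle, whatever the lens; pixels are square), "cx", "cy" (the principal point, pixels), "k1" (the pictures are not rectified: a ray, as slopes to the right and down, at radius r is drawn at 1 + k1 r^2 times it, then the intrinsics apply), "R" (3x3) and "t" (3): a world point X has camera coordinates R X + t. Camera axes: x right, y down, z forward; pixel columns grow to the right and rows downward; lengths in m; the calibration is good to about 2 mm. A picture is of the moment at which its call begins. There is no depth.
- close_job(): hands the job in, once; it reports no verdict.
The state is a dict: "time": time; "joint_positions": joint angles; "joint_vel": joint speeds; "joint_torque": joint torques, N m; "ee_pos": TCP position; "eef_rot": TCP orientation; "ft_force": force on the tool from outside, world axes, zero at the start; "torque": the same for the moment, N m; "width": finger opening in m.
Only numpy, scipy, OpenCV 4.12 (cv2) and the standard library are available. Lean on these libraries where they do the work, as an engineer would, in place of code of your own. Each camera call takes 0.05 s, during which the arm holds its last target.

### The job

Set the jaw opening of the small red setting fixture on the bench: roll its knurled wheel under a fingertip until the sliding jaw has closed far enough that its pointer stands opposite the notch of the gauge rider on the scale bar. Only roll the wheel from above, without pinching it: do not push the jaw, do not shift the rider, and leave everything else on the bench where it lies. Finish with the hand clear.

Things in the scene. Friction and masses are not known exactly. Their poses are not given: they have to be found in the camera images.
- fixture: The setting fixture, red with steel parts, screwed to the bench, 290 mm long (its x), 106 mm wide (its y), nothing higher than 75 mm. Origin: on the bench under its middle, z up. From -x to +x: a steel wheel between two red cheeks, the sliding jaw, the gap, the fixed jaw. On its -y side a scale bar, 44 mm high, runs along x.
- wheel_center (a point): Centre of the knurled steel wheel, fixed at x -80, y 0, z 45 mm in the fixture's frame. The wheel is 60 mm in diameter and 26 mm wide, its axis level along the fixture's x. Its crown, 75 mm above the bench, stands 10 mm above the two cheeks that flank it (8 mm thick, 54 mm long in y, tops 65 mm high); nothing covers it above.
- wheel (a joint): Turn of the knurled wheel in rad, 0 at the start. It grows as the crown is rolled towards the scale bar (the fixture's -y), which moves the jaw in +x and closes the gap, 4 mm per radian (1.33 mm per 10 mm of rim travel). Rolling the other way opens the gap again. A rim force of about 1 to 3 N turns it; it stays where it is left.
- pointer_tip (a point): End of the small steel pointer, 2 mm wide, that sticks out of the sliding jaw over the scale bar, 50 mm above the bench (y -48 in the fixture's frame). It moves with the jaw along the fixture's x.
- gauge_notch (a point): Middle of the 8 mm wide notch between the two teeth of the dark steel gauge rider, which sits astride the scale bar (teeth 10 mm long each, tops 53 mm above the bench). The point lies 50 mm above the bench at y -50 in the fixture's frame. The rider is already set: 11 to 24 mm further in +x than the pointer at the start.
- jaw (a joint): Travel of the sliding jaw in m, 0 at the start, growing as the gap closes (travel stops at -0.002 and 0.038). A 12 mm steel screw runs back from it through the wheel. The jaw is red, 45 mm long, 62 mm wide, its top 64 mm above the bench.
- block: Loose steel block 50 x 25 x 20 mm beside the fixture (origin: centre of its underside). Leave alone.
- file: Loose flat file with wooden handle, 220 mm long, 22 mm high, beyond the fixture's scale-bar side (origin: on the bench under its middle). Leave alone.
- square: Loose steel try square, stock 80 mm, blade 120 mm (origin: under the middle of the stock). Leave alone.
- hammer: Loose hammer lying on the bench. Leave alone.
- bottle: Pale plastic bottle with a blue cap, 64 mm in diameter, 210 mm tall (origin: centre of its underside). Leave alone.
- tin: Open steel tin, 72 mm in diameter, 80 mm tall (origin: centre of its underside). Leave alone.
- notebook: Closed plain notebook 210 x 148 x 14 mm (origin: centre of its underside). Leave alone.

How it is judged:
By the outcome, as a careful person would: the job done as asked, in the order asked, and still so for the second after the job is handed in, with the robot touching nothing.
It also fails if it takes over 64 s, if anything falls off the work surface, if the arm or the gripper's body presses on something with over 40 N, if the wrist force passes 120 N, or if a joint passes its speed limit or range.

## Working session

There is one attempt and no reset: what is moved stays moved. The work goes in short steps, Python scripts to look and compute and a tool call to move; the robot and the scene stay as the last step left them, time stands still between calls to the robot, and variables do not carry over. Pictures are saved under pics/ and viewed, and the job is handed in when it is done.

Besides the shell and the picture viewer there is one more tool, called after "Request:" by a JSON object that holds its "method" and its "body". arm_command: Moves the arm, as the interface text tells. Its arguments: {"type":"object","properties":{"commands":{"type":"array"},"newtons":{"type":"number"}},"required":["commands"]}

```bash
mkdir -p pics; cat > h.py <<'E'
import numpy as np, cv2
from bench import read_state, camera, close_job, tips_ahead
def K(c):
    f=192/np.tan(np.radians(c['vfov'])/2); return np.array([[f,0,c['cx']],[0,f,c['cy']],[0,0,1.]])
def D(c): return np.array([c['k1'],0,0,0,0.])
def proj(c,X):
    return cv2.projectPoints(np.atleast_2d(np.float64(X)),cv2.Rodrigues(np.array(c['R']))[0],np.float64(c['t']),K(c),D(c))[0][:,0]
def ray(c,uv,z):
    p=cv2.undistortPoints(np.float64([[uv]]),K(c),D(c))[0,0]
    R=np.array(c['R']);t=np.array(c['t']);o=-R.T@t;d=R.T@np.array([*p,1]);return o+d*(z-o[2])/d[2]
def crop(c,name,x0,y0,x1,y1,s):
    im=cv2.resize(c['frame'][y0:y1,x0:x1],None,fx=s,fy=s,interpolation=cv2.INTER_CUBIC)
    cv2.imwrite('pics/'+name,im[:,:,::-1])
E
python3 - <<'E'
from h import *
print(tips_ahead if not callable(tips_ahead) else tips_ahead(), read_state())
for n in('top','side'):
    c=camera(n); crop(c,n+'0.png',0,0,512,384,1.5); np.save(n+'0.npy',c,allow_pickle=True)
    print(n,c['vfov'],c['k1'],-np.array(c['R']).T@c['t'])
E
```

```text
0.008 {'time': 0.0, 'joint_positions': array([-1.35461598,  0.33286572, -0.06471561,  1.46092429,  0.02163107,
        1.34987289, -0.08848976]), 'joint_vel': array([-3.61891049e-04,  6.63589393e-05, -3.79857154e-04,  1.74955646e-04,
       -1.50676963e-03,  6.12550793e-04, -5.58947160e-04]), 'joint_torque': array([-7.46808964e-04, -6.23247886e+01,  2.45507219e-02, -3.89902461e+01,
       -6.13452774e-02,  3.97087354e-02,  1.15888229e-04]), 'ee_pos': array([0.14774373, 0.6069166 , 0.22976594]), 'eef_rot': array([ 7.86278004e-01,  6.17872502e-01, -5.11916995e-04,  4.57849963e-04]), 'ft_force': array([-0.65026216,  1.23009352,  0.35415648]), 'torque': array([-0.0077657 ,  0.03061762, -0.01452904]), 'width': 0.08722925093605641}
top 43.84000136851783 -0.07657419474035988 [ 0.33784335 -0.02450524  1.34086785]
side 48.87323168168928 0.009388870052245533 [ 0.28194874 -1.15901473  0.70560905]
```

View pics/top0.png

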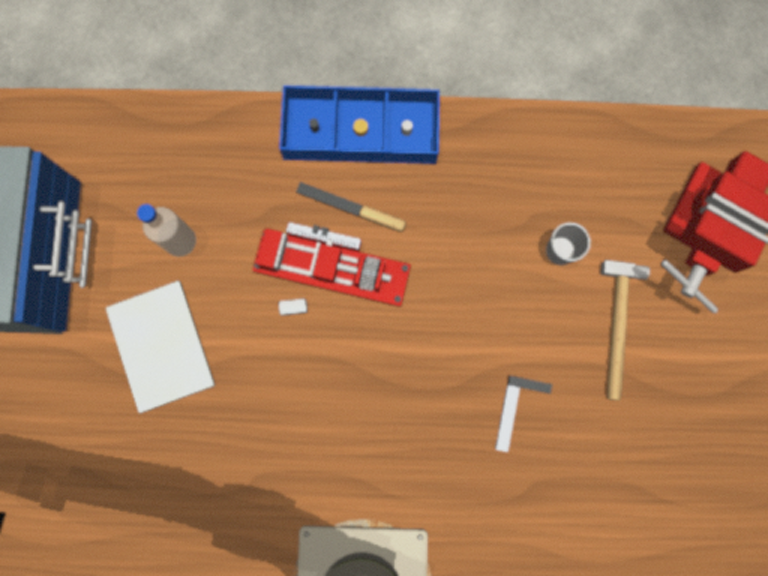

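View pics/side0.png

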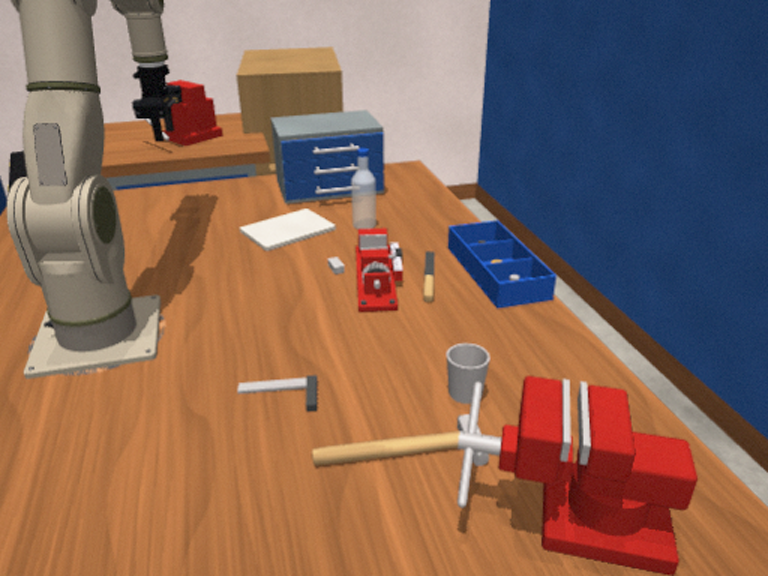

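The top view shows the fixture around (332,265) in the 1.5x picture. The wheel is at (370,273), at the right end, and the scale bar is on the upper side with the dark rider near (320,232). Next I'll enlarge that area.

```bash
python3 - <<'E'
from h import *
c=np.load('top0.npy',allow_pickle=True).item(); crop(c,'top0c.png',165,140,280,208,6.9)
c=np.load('side0.npy',allow_pickle=True).item(); crop(c,'side0c.png',225,145,280,210,9)
E
```

```text
(no output)
```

View pics/top0c.png

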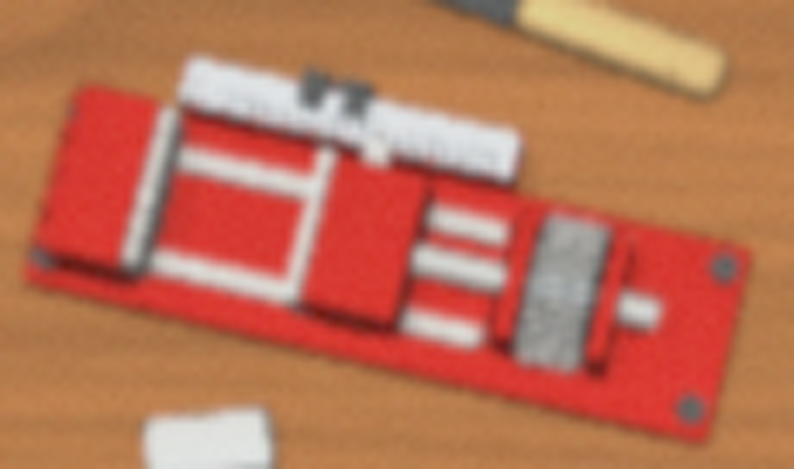

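View pics/side0c.png

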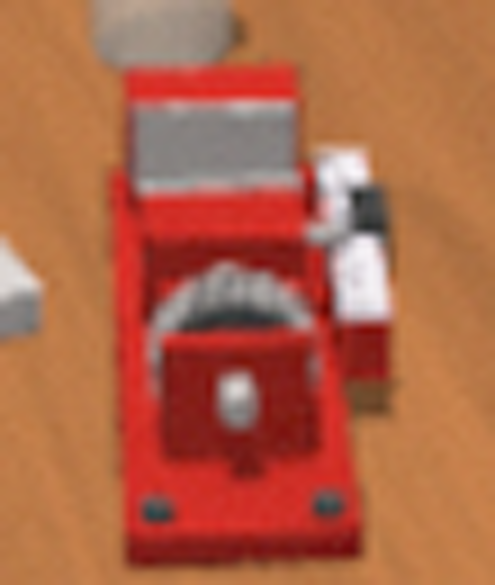

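```bash
cat >> h.py <<'E'
def uv(x,y): return np.array([(x+.5)/6.9-.5+165,(y+.5)/6.9-.5+140])
def fx(P,pose):
    a=pose[2];P=np.atleast_2d(P);return np.c_[pose[0]+np.cos(a)*P[:,0]-np.sin(a)*P[:,1],pose[1]+np.sin(a)*P[:,0]+np.cos(a)*P[:,1],P[:,2]]
def tofx(X,pose):
    a=pose[2];d=np.array(X[:2])-pose[:2];return np.array([np.cos(a)*d[0]+np.sin(a)*d[1],-np.sin(a)*d[0]+np.cos(a)*d[1]])
E
python3 - <<'E'
from h import *
from scipy.optimize import least_squares
c=np.load('top0.npy',allow_pickle=True).item()
# fixture pts (x,y,z) vs crop px; h unknown plate height, j jaw centre x
px=np.array([[750,245],[708,443],[25,285],[562,290],[427,180],[395,328]])
def pts(p):
    h,j=p[3],p[4]
    return np.array([[-145,-53,h],[-145,53,h],[145,53,h],[-80,0,70],[j-22.5,-31,64],[j-22.5,31,64]])/1e3
obs=np.array([uv(*q) for q in px])
def res(p): 
    return ((proj(c,fx(pts(p),p[:3]))-obs)).ravel()
g=ray(c,uv(390,265),.02)
s=least_squares(res,[g[0],g[1],1.4,10,0],bounds=([-1,-1,0,0,-60],[1,1,3,30,60]))
print(s.x,s.fun.reshape(-1,2).round(2))
np.save('pose.npy',s.x[:3]);p=s.x
for n,q,z in [('pointer',(376,152),.05),('notch',(333,92),.05),('teethL',(314,88),.053),('teethR',(356,97),.053),('barR',(518,133),.044),('barRlo',(510,180),.044),('barL',(190,57),.044),('barLlo',(180,104),.044),('wheel',(562,290),.07)]:
    X=ray(c,uv(*q),z);print(n,X.round(4),(tofx(X,p)*1e3).round(1))
print('crown',fx([-.08,0,.075],p))
E
```

```text
[ 0.59264476  0.07605875  1.34481799 10.47802272  7.63156868] [[ 1.37 -2.65]
 [-1.81  4.44]
 [-1.81  1.69]
 [ 1.53 -0.98]
 [ 0.98 -1.32]
 [-0.34 -1.18]]
pointer [0.6297 0.079  0.05  ] [ 11.1 -35.4]
notch [0.6539 0.0973 0.05  ] [ 34.4 -54.9]
teethL [0.6546 0.1047 0.053 ] [ 41.8 -53.9]
teethR [0.6514 0.0877 0.053 ] [ 24.5 -54.6]
barR [0.6406 0.0225 0.044 ] [-41.5 -58.7]
barRlo [0.6211 0.025  0.044 ] [-43.3 -39.1]
barL [0.6683 0.1565 0.044 ] [ 95.4 -55.7]
barLlo [0.6486 0.1596 0.044 ] [ 93.9 -35.8]
wheel [0.5719 0.0021 0.07  ] [-76.7   3.6]
crown [[ 0.57471997 -0.00190728  0.075     ]]
```

```bash
python3 - <<'E'
from h import *
from scipy.optimize import least_squares
c=np.load('top0.npy',allow_pickle=True).item()
px=np.array([[750,245],[708,443],[25,285],[562,290],[427,180],[395,328],[333,92],[314,88],[356,97],[518,133],[510,180],[190,57],[180,104]])
def pts(p):
    h,j,ya,yb,n,b0,b1,w=p[3:]
    return np.array([[-145,ya,h],[-145,yb,h],[145,yb,h],[-80,0,70],[j-22.5,-31,64],[j-22.5,31,64],[n,-50,50],[n+9,-50,53],[n-9,-50,53],[b0,-50-w,44],[b0,-50+w,44],[b1,-50-w,44],[b1,-50+w,44]])/1e3
obs=np.array([uv(*q) for q in px])
def res(p): return ((proj(c,fx(pts(p),p[:3]))-obs)).ravel()
s=least_squares(res,[.59,.076,1.35,10,7,-45,45,33,-43,93,10],x_scale=[.01,.01,.01]+[5]*8)
print(s.x.round(4),s.fun.reshape(-1,2).round(2))
np.save('pose.npy',s.x[:3]);p=s.x
for n,q,z in [('pointer',(376,152),.05),('notch',(333,92),.05),('teethL',(314,88),.053),('teethR',(356,97),.053),('wheel',(562,290),.07)]:
    X=ray(c,uv(*q),z);print(n,X.round(4),(tofx(X,p)*1e3).round(1))
print('crown',fx([-.08,0,.075],p))
im=cv2.resize(c['frame'][140:208,165:280],None,fx=6.9,fy=6.9,interpolation=cv2.INTER_CUBIC)
W=[[-93,y,45+np.sqrt(900-y*y)] for y in range(-30,31,3)]+[[-67,y,45+np.sqrt(900-y*y)] for y in range(-30,31,3)]
W+=[[x,y,65] for x in (-93,-101,-67,-59) for y in (-27,27)]
for q in proj(c,fx(np.array(W)/1e3,p)): cv2.circle(im,tuple(np.int32((q-[165,140]+.5)*6.9-.5)),2,(0,255,0),-1)
for q in proj(c,fx(pts(p),p)): cv2.circle(im,tuple(np.int32((q-[165,140]+.5)*6.9-.5)),3,(0,0,255),-1)
cv2.imwrite('pics/ov1.png',im[:,:,::-1])
E
```

```text
[ 5.92200e-01  7.75000e-02  1.35940e+00 -8.95610e+00  6.36290e+00
 -4.71277e+01  3.98865e+01  3.13377e+01 -4.44154e+01  9.27316e+01
  9.85210e+00] [[ 0.02  0.  ]
 [-0.97  0.36]
 [ 0.16 -0.56]
 [ 1.1  -1.25]
 [ 0.76 -1.2 ]
 [-0.24 -0.97]
 [-0.21  2.17]
 [-0.69  1.74]
 [-0.49  1.94]
 [ 0.36 -0.29]
 [-0.2  -0.39]
 [ 0.37 -0.66]
 [-0.01 -0.82]]
pointer [0.6297 0.079  0.05  ] [  9.3 -36.3]
notch [0.6539 0.0973 0.05  ] [ 32.3 -56.1]
teethL [0.6546 0.1047 0.053 ] [ 39.7 -55.2]
teethR [0.6514 0.0877 0.053 ] [ 22.4 -55.7]
wheel [0.5719 0.0021 0.07  ] [-77.9   4.1]
crown [[ 0.57544428 -0.0007256   0.075     ]]
```

View pics/ov1.png

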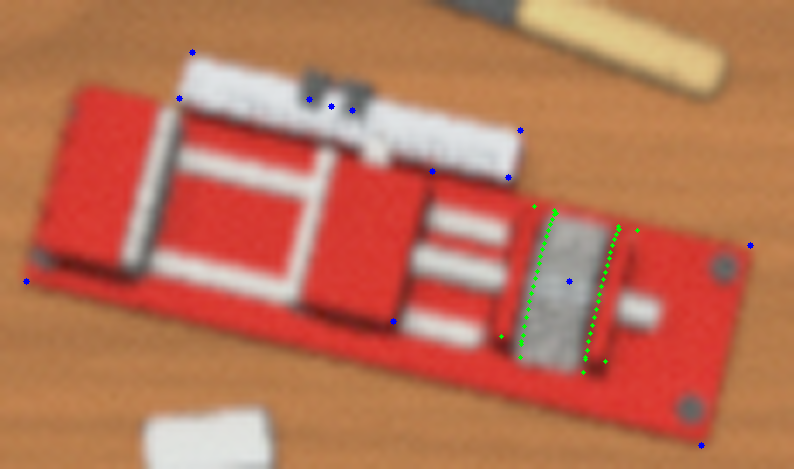

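```bash
cat > fit.py <<'E'
from h import *
from scipy.optimize import least_squares
c=np.load('top0.npy',allow_pickle=True).item()
px=np.array([[750,245],[708,443],[25,285],[562,290],[427,180],[395,328],[333,92],[314,88],[356,97],[518,133],[510,180],[190,57],[180,104]])
def pts(p):
    j,ya,yb,n,b0,b1,w,bc,nc=p[3:];h=10
    return np.array([[-145,ya,h],[-145,yb,h],[145,yb,h],[-80,0,70],[j-22.5,-31,64],[j-22.5,31,64],[n,nc,50],[n+9,nc,53],[n-9,nc,53],[b0,bc-w,44],[b0,bc+w,44],[b1,bc-w,44],[b1,bc+w,44]])/1e3
obs=np.array([uv(*q) for q in px])
def res(p): return ((proj(c,fx(pts(p),p[:3]))-obs)).ravel()
s=least_squares(res,[.59,.076,1.35,7,-45,45,33,-43,93,10,-50,-50],x_scale=[.01,.01,.01]+[5]*9)
print(s.x.round(4),s.fun.reshape(-1,2).round(2))
np.save('pose.npy',s.x[:3]);p=s.x
for n,q,z in [('pointer',(376,152),.05),('notch',(333,92),.05),('teethL',(314,88),.053),('teethR',(356,97),.053),('wheel',(562,290),.07)]:
    X=ray(c,uv(*q),z);print(n,X.round(4),(tofx(X,p)*1e3).round(1))
print('crown',fx([-.08,0,.075],p))
im=cv2.resize(c['frame'][140:208,165:280],None,fx=6.9,fy=6.9,interpolation=cv2.INTER_CUBIC)
W=[[-93,y,45+np.sqrt(900-y*y)] for y in range(-30,31,3)]+[[-67,y,45+np.sqrt(900-y*y)] for y in range(-30,31,3)]
W+=[[x,y,65] for x in (-93,-101,-67,-59) for y in (-27,27)]
for q in proj(c,fx(np.array(W)/1e3,p)): cv2.circle(im,tuple(np.int32((q-[165,140]+.5)*6.9-.5)),2,(0,255,0),-1)
for q in proj(c,fx(pts(p),p)): cv2.circle(im,tuple(np.int32((q-[165,140]+.5)*6.9-.5)),3,(0,0,255),-1)
cv2.imwrite('pics/ov2.png',im[:,:,::-1])
c=np.load('side0.npy',allow_pickle=True).item()
im=cv2.resize(c['frame'][145:210,225:280],None,fx=9,fy=9,interpolation=cv2.INTER_CUBIC)
for q in proj(c,fx(np.array(W)/1e3,p)): cv2.circle(im,tuple(np.int32((q-[225,145]+.5)*9-.5)),2,(0,255,0),-1)
for q in proj(c,fx(pts(p),p)): cv2.circle(im,tuple(np.int32((q-[225,145]+.5)*9-.5)),3,(0,0,255),-1)
cv2.imwrite('pics/ov2s.png',im[:,:,::-1])
E
python3 fit.py
```

```text
[ 5.88200e-01  7.73000e-02  1.37230e+00  7.27850e+00 -4.52892e+01
  3.86350e+01  3.16907e+01 -4.41217e+01  9.29594e+01  9.85580e+00
 -5.26191e+01 -5.99803e+01] [[ 0.11  0.03]
 [-0.34 -0.17]
 [-0.92 -0.15]
 [ 1.2  -0.16]
 [ 0.31  0.05]
 [-0.41  0.37]
 [ 0.25  0.22]
 [-0.23 -0.17]
 [-0.02 -0.05]
 [ 0.26 -0.07]
 [-0.21 -0.14]
 [ 0.12  0.16]
 [-0.17  0.04]]
pointer [0.6297 0.079  0.05  ] [  9.8 -40.3]
notch [0.6539 0.0973 0.05  ] [ 32.5 -60.4]
teethL [0.6546 0.1047 0.053 ] [ 39.9 -59.7]
teethR [0.6514 0.0877 0.053 ] [ 22.6 -59.9]
wheel [0.5719 0.0021 0.07  ] [-76.9   1.2]
crown [[ 0.57245327 -0.00108417  0.075     ]]
```

View pics/ov2.png

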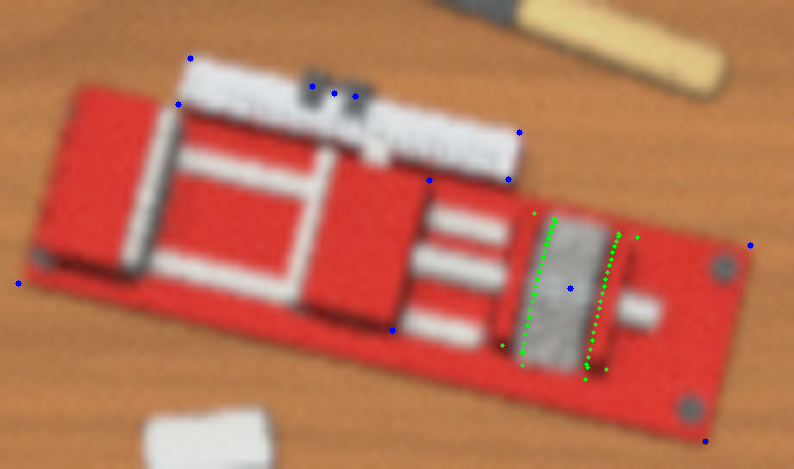

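View pics/ov2s.png

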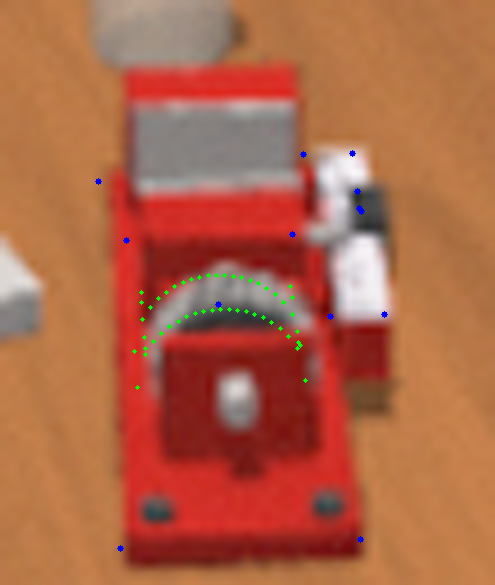

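Request:
{"method": "arm_command", "body": {"commands": [[[0, 0, 0, -0.015, 0.017, 0, 0], [0, 0, 0, -0.03, 0.034, 0, 0], [0, 0, 0, -0.03, 0.034, 0, 0], [0, 0, 0, -0.03, 0.034, 0, 0], [0, 0, 0, -0.03, 0.034, 0, 0], [0, 0, 0, -0.03, 0.034, 0, 0], [0, 0, 0, -0.03, 0.034, 0, 0], [0, 0, 0, -0.03, 0.034, 0, 0], [0, 0, 0, -0.03, 0.034, 0, 0], [0, 0, 0, -0.03, 0.034, 0, 0], [0, 0, 0, -0.03, 0.034, 0, 0], [0, 0, 0, -0.03, 0.034, 0, 0], [0, 0, 0, -0.03, 0.034, 0, 0], [0, 0, 0, -0.03, 0.034, 0, 0], [0, 0, 0, -0.03, 0.034, 0, 0], [0, 0, -0.04, -0.03, 0.034, 0, 0], [0, 0, 0, -0.015, 0.017, 0, 0], [0, 0, 0, 0, 0, 0, 0]]], "newtons": 10}}

```text
time: 2.35
ee_pos: [0.5638, 0.0109, 0.23]
eef_rot: [0.775, 0.632, -0.001, 0.0]
ft_force: [-1.4, 0.9, -0.1]
width: 0.0008
```

Request:
{"method": "arm_command", "body": {"commands": [[[0, 0, 0, -0.004, 0.002, 0.03, 0], [0, 0, 0, -0.004, 0.003, 0.04, 0], [0, 0, 0, 0, 0, 0.04, 0], [0, 0, 0, 0, 0, 0.015, 0], [0, 0, 0, 0, 0, 0, 0]]]}}

```text
time: 2.98
ee_pos: [0.5664, 0.0046, 0.1053]
eef_rot: [0.774, 0.634, -0.0, -0.0]
ft_force: [-0.5, 0.4, 0.6]
width: 0.0005
```

```bash
python3 - <<'E'
from h import *
print(read_state()['ee_pos'],read_state()['ft_force'])
c=camera('top'); crop(c,'top1c.png',165,140,280,208,6.9)
c=camera('side'); crop(c,'side1c.png',225,115,280,195,7)
E
```

```text
[0.5664287  0.00463296 0.10533711] [-0.54345255  0.39593211  0.57035959]
```

View pics/top1c.png

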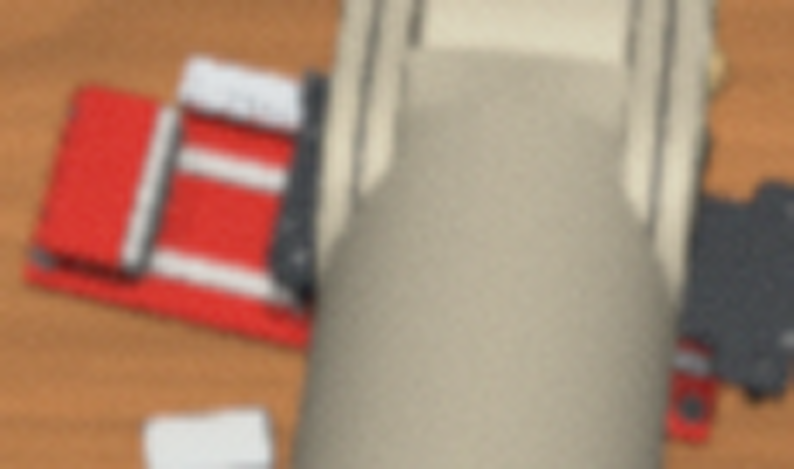

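View pics/side1c.png

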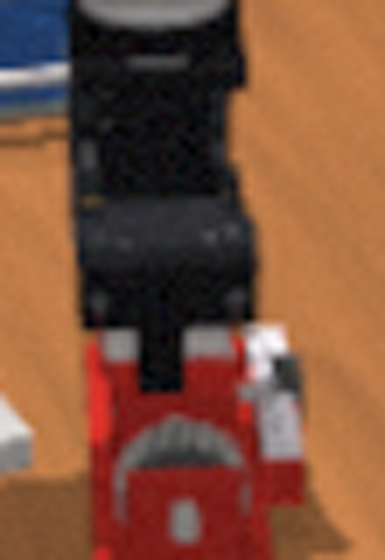

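The side view shows the shut fingertip at (160,390), about 6 mm on the robot side of the crown (178,420). That matches the plan, so I'll descend to contact.

Request:
{"method": "arm_command", "body": {"commands": [[[0, 0, 0, 0, 0, 0.01, 0], [0, 0, 0, 0, 0, 0.008, 0], [0, 0, 0, 0, 0, 0.002, 0], [0, 0, 0, 0, 0, 0.002, 0], [0, 0, 0, 0, 0, 0, 0]]]}}

```text
time: 3.7
ee_pos: [0.567, 0.0039, 0.0836]
eef_rot: [0.774, 0.633, 0.0, 0.0]
ft_force: [-0.0, -0.2, 0.4]
width: 0.0003
```

Request:
{"method": "arm_command", "body": {"commands": [[[0, 0, 0, 0, 0, 0.001, 0], [0, 0, 0, 0, 0, 0.001, 0], [0, 0, 0, 0, 0, 0, 0]]]}}

```text
time: 4.08
ee_pos: [0.5684, 0.0037, 0.0832]
eef_rot: [0.774, 0.633, 0.001, 0.001]
ft_force: [-1.9, -0.9, 11.2]
width: 0.0003
```

Request:
{"method": "arm_command", "body": {"commands": [[[0, 0, 0, 0, 0.003, 0, 0], [0, 0, 0, 0, 0.003, 0, 0], [0, 0, 0, 0, 0.003, 0, 0], [0, 0, 0, 0, 0.003, 0, 0], [0, 0, 0, 0, 0.002, 0, 0], [0, 0, 0, 0, 0, 0, 0]]]}}

```text
time: 4.82
ee_pos: [0.5823, 0.0007, 0.0833]
eef_rot: [0.774, 0.633, 0.001, 0.001]
ft_force: [-0.3, -0.7, 10.6]
width: 0.0005
```

```bash
python3 - <<'E'
from h import *
c=camera('side'); crop(c,'side2c.png',225,135,280,200,9)
E
```

```text
(no output)
```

View pics/side2c.png

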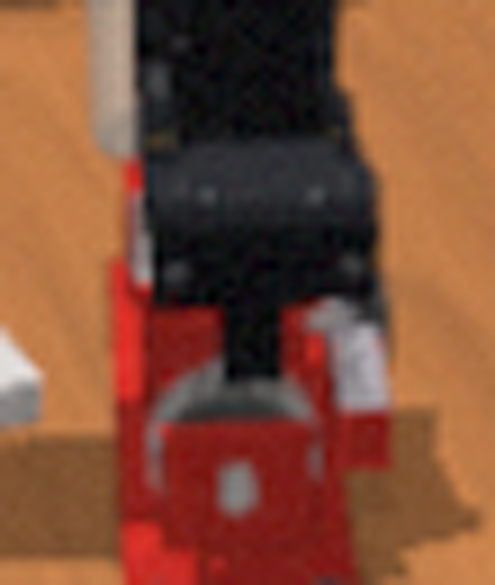

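The fingertip has moved past the crown, from about −6 to +5 mm, with a steady normal force of 11 N. I'll repeat with lifted return strokes.

Request:
{"method": "arm_command", "body": {"commands": [[[0, 0, 0, 0, 0, -0.006, 0], [0, 0, 0, 0, -0.0075, 0, 0], [0, 0, 0, 0, -0.0075, 0, 0], [0, 0, 0, 0, 0, 0.006, 0], [0, 0, 0, 0, 0, 0, 0], [0, 0, 0, 0, 0.003, 0, 0], [0, 0, 0, 0, 0.003, 0, 0], [0, 0, 0, 0, 0.003, 0, 0], [0, 0, 0, 0, 0.003, 0, 0], [0, 0, 0, 0, 0.003, 0, 0], [0, 0, 0, 0, 0, -0.006, 0], [0, 0, 0, 0, -0.0075, 0, 0], [0, 0, 0, 0, -0.0075, 0, 0], [0, 0, 0, 0, 0, 0.006, 0], [0, 0, 0, 0, 0, 0, 0], [0, 0, 0, 0, 0.003, 0, 0], [0, 0, 0, 0, 0.003, 0, 0], [0, 0, 0, 0, 0.003, 0, 0], [0, 0, 0, 0, 0.003, 0, 0], [0, 0, 0, 0, 0.003, 0, 0]]]}}

```text
time: 7.38
ee_pos: [0.5822, 0.0009, 0.0832]
eef_rot: [0.774, 0.633, 0.002, 0.001]
ft_force: [-1.0, 0.3, 16.6]
width: 0.0005
```

Request:
{"method": "arm_command", "body": {"commands": [[[0, 0, 0, 0, 0, -0.006, 0], [0, 0, 0, 0, -0.0075, 0, 0], [0, 0, 0, 0, -0.0075, 0, 0], [0, 0, 0, 0, 0, 0.006, 0], [0, 0, 0, 0, 0, 0, 0], [0, 0, 0, 0, 0.003, 0, 0], [0, 0, 0, 0, 0.003, 0, 0], [0, 0, 0, 0, 0.003, 0, 0], [0, 0, 0, 0, 0.003, 0, 0], [0, 0, 0, 0, 0.003, 0, 0], [0, 0, 0, 0, 0, -0.006, 0], [0, 0, 0, 0, -0.015, 0, 0], [0, 0, 0, 0, -0.05, -0.01, 0], [0, 0, 0, 0, -0.06, -0.02, 0], [0, 0, 0, 0, -0.06, -0.02, 0], [0, 0, 0, 0, -0.03, 0, 0]]]}}

```text
time: 9.38
ee_pos: [0.3693, 0.0441, 0.1376]
eef_rot: [0.773, 0.634, 0.001, -0.0]
ft_force: [0.7, 1.1, -0.5]
width: 0.0006
```

```bash
python3 - <<'E'
from h import *
c=camera('top'); crop(c,'top3c.png',165,140,280,208,6.9)
c=camera('side'); crop(c,'side3c.png',225,145,280,210,9)
E
```

```text
(no output)
```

View pics/top3c.png

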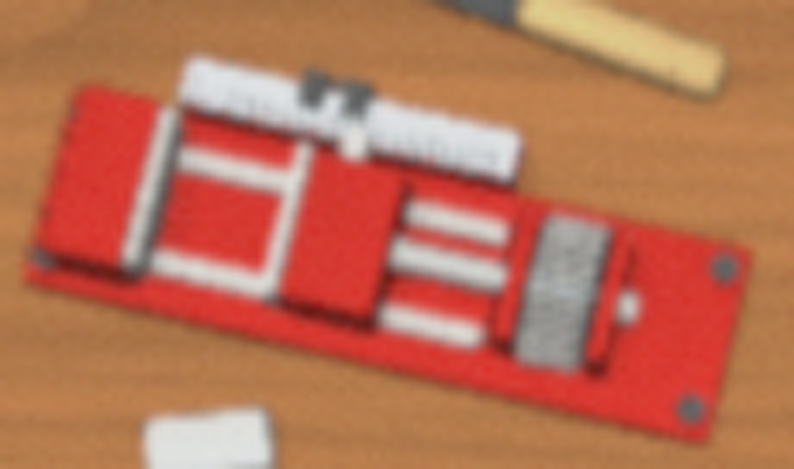

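View pics/side3c.png

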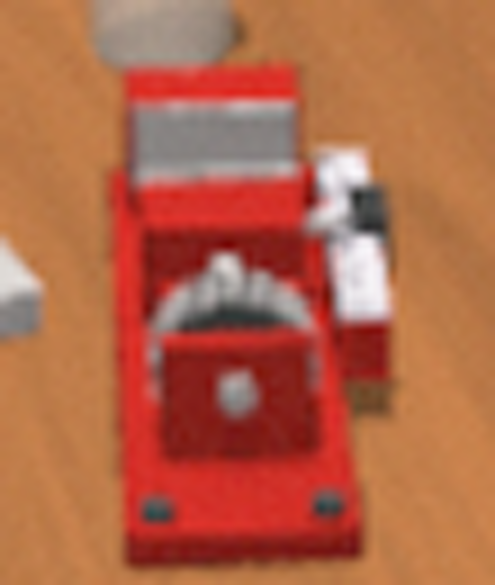

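```bash
python3 - <<'E'
from h import *
c=np.load('top0.npy',allow_pickle=True).item();p=np.load('pose.npy')
c1=camera('top');np.save('top3.npy',c1,allow_pickle=True)
# rectify plane z in fixture frame at 0.25mm/px
def rect(c,z,x0,x1,y0,y1,s=.25):
    xs=np.arange(x0,x1,s);ys=np.arange(y0,y1,s);X,Y=np.meshgrid(xs,ys)
    q=proj(c,fx(np.c_[X.ravel(),Y.ravel(),0*X.ravel()+z]/1e3,p)).reshape(*X.shape,2).astype(np.float32)
    return cv2.remap(c['frame'],q[...,0],q[...,1],cv2.INTER_CUBIC)
a=rect(c,64,-30,50,-35,35);b=rect(c1,64,-30,50,-35,35)
T=a[:,40:240]  # x -20..30
r=cv2.matchTemplate(b,T,cv2.TM_CCOEFF_NORMED) if 0 else None
A=rect(c,64,-22,36,-34,34);B=rect(c1,64,-30,60,-34,34)
r=cv2.matchTemplate(B,A,cv2.TM_CCOEFF_NORMED);print('jaw shift mm',(r[0].argmax()*.25-8),r.max())
for n,cc in(('a',c),('b',c1)):
    im=rect(cc,50,-10,60,-75,-25,.1);cv2.imwrite(f'pics/rect_{n}.png',im[:,:,::-1])
E
python3 -c "
import cv2,numpy as np
a=cv2.imread('pics/rect_a.png');b=cv2.imread('pics/rect_b.png');i=cv2.resize(np.vstack([a,b]),None,fx=.6,fy=.6);print(i.shape);cv2.imwrite('pics/rect.png',i)"
```

```text
jaw shift mm 9.25 0.9948955
(600, 420, 3)
```

View pics/rect.png

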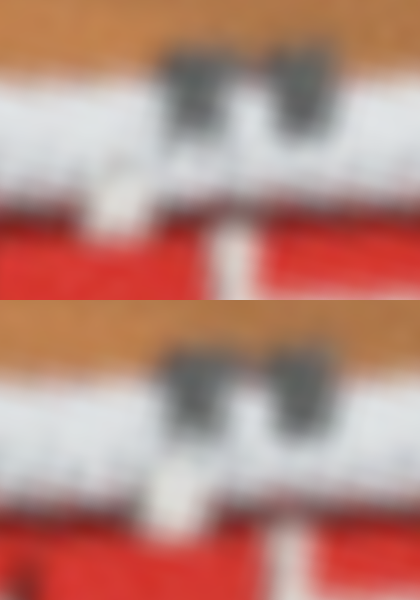

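The jaw has moved 9.25 mm. The pointer is now at x≈18.8 and the notch at x≈31.8 (fixture frame), so about 13 mm remains. I'll return and do five more strokes.

Request:
{"method": "arm_command", "body": {"commands": [[[0, 0, 0, 0, 0.03, 0, 0], [0, 0, 0, 0, 0.06, 0.02, 0], [0, 0, 0, 0, 0.06, 0.02, 0], [0, 0, 0, 0, 0.05, 0.01, 0], [0, 0, 0, 0, 0, 0, 0], [0, 0, 0, 0, 0, 0, 0]]]}}

```text
time: 10.28
ee_pos: [0.5656, 0.0035, 0.0867]
eef_rot: [0.774, 0.633, -0.001, 0.0]
ft_force: [-0.3, -0.2, 0.1]
width: 0.0003
```

Request:
{"method": "arm_command", "body": {"commands": [[[0, 0, 0, 0, 0, 0.006, 0], [0, 0, 0, 0, 0, 0, 0], [0, 0, 0, 0, 0.003, 0, 0], [0, 0, 0, 0, 0.003, 0, 0], [0, 0, 0, 0, 0.003, 0, 0], [0, 0, 0, 0, 0.003, 0, 0], [0, 0, 0, 0, 0.003, 0, 0], [0, 0, 0, 0, 0, -0.006, 0], [0, 0, 0, 0, -0.0075, 0, 0], [0, 0, 0, 0, -0.0075, 0, 0], [0, 0, 0, 0, 0, 0.006, 0], [0, 0, 0, 0, 0, 0, 0], [0, 0, 0, 0, 0.003, 0, 0], [0, 0, 0, 0, 0.003, 0, 0], [0, 0, 0, 0, 0.003, 0, 0], [0, 0, 0, 0, 0.003, 0, 0], [0, 0, 0, 0, 0.003, 0, 0], [0, 0, 0, 0, 0, -0.006, 0], [0, 0, 0, 0, -0.0075, 0, 0], [0, 0, 0, 0, -0.0075, 0, 0]]]}}

```text
time: 12.78
ee_pos: [0.5648, 0.0043, 0.0869]
eef_rot: [0.774, 0.633, -0.0, -0.0]
ft_force: [0.6, -0.1, 0.2]
width: 0.0006
```

Request:
{"method": "arm_command", "body": {"commands": [[[0, 0, 0, 0, 0, 0.006, 0], [0, 0, 0, 0, 0, 0, 0], [0, 0, 0, 0, 0.003, 0, 0], [0, 0, 0, 0, 0.003, 0, 0], [0, 0, 0, 0, 0.003, 0, 0], [0, 0, 0, 0, 0.003, 0, 0], [0, 0, 0, 0, 0.003, 0, 0], [0, 0, 0, 0, 0, -0.006, 0], [0, 0, 0, 0, -0.0075, 0, 0], [0, 0, 0, 0, -0.0075, 0, 0], [0, 0, 0, 0, 0, 0.006, 0], [0, 0, 0, 0, 0, 0, 0], [0, 0, 0, 0, 0.003, 0, 0], [0, 0, 0, 0, 0.003, 0, 0], [0, 0, 0, 0, 0.003, 0, 0], [0, 0, 0, 0, 0.003, 0, 0], [0, 0, 0, 0, 0.003, 0, 0], [0, 0, 0, 0, 0, -0.006, 0], [0, 0, 0, 0, -0.0075, 0, 0], [0, 0, 0, 0, -0.0075, 0, 0]]]}}

```text
time: 15.28
ee_pos: [0.5648, 0.0043, 0.0869]
eef_rot: [0.774, 0.633, -0.0, -0.0]
ft_force: [0.3, -0.6, 0.2]
width: 0.0004
```

Request:
{"method": "arm_command", "body": {"commands": [[[0, 0, 0, 0, -0.05, -0.01, 0], [0, 0, 0, 0, -0.06, -0.02, 0], [0, 0, 0, 0, -0.06, -0.02, 0], [0, 0, 0, 0, -0.03, 0, 0], [0, 0, 0, 0, 0, 0, 0]]]}}

```text
time: 15.9
ee_pos: [0.3705, 0.0441, 0.1364]
eef_rot: [0.773, 0.634, 0.001, -0.001]
ft_force: [1.0, 1.0, -0.0]
width: -0.0001
```

```bash
cat > look.py <<'E'
from h import *
import sys
n=sys.argv[1]
c=np.load('top0.npy',allow_pickle=True).item();p=np.load('pose.npy')
c1=camera('top');cs=camera('side');np.save(n+'_top.npy',c1,allow_pickle=True)
def rect(c,z,x0,x1,y0,y1,s=.25):
    xs=np.arange(x0,x1,s);ys=np.arange(y0,y1,s);X,Y=np.meshgrid(xs,ys)
    q=proj(c,fx(np.c_[X.ravel(),Y.ravel(),0*X.ravel()+z]/1e3,p)).reshape(*X.shape,2).astype(np.float32)
    return cv2.remap(c['frame'],q[...,0],q[...,1],cv2.INTER_CUBIC)
A=rect(c,64,-20,36,-34,34,.1);B=rect(c1,64,-25,65,-34,34,.1)
r=cv2.matchTemplate(B,A,cv2.TM_CCOEFF_NORMED);print('jaw shift mm',(r[0].argmax()*.1-5),r.max())
A=rect(c,50,16,50,-68,-54,.1);B=rect(c1,50,12,54,-68,-54,.1)
r=cv2.matchTemplate(B,A,cv2.TM_CCOEFF_NORMED);print('rider shift mm',(r[0].argmax()*.1-4),r.max())
im=rect(c1,50,0,70,-75,-25,.1);cv2.imwrite(f'pics/{n}_r.png',im[:,:,::-1])
crop(c1,n+'_t.png',165,140,280,208,6.9);crop(cs,n+'_s.png',245,150,280,190,14)
print(read_state()['time'])
E
python3 look.py k4
```

```text
jaw shift mm 18.400000000000002 0.99228287
rider shift mm 0.0 0.99834484
16.0
```

View pics/k4_r.png

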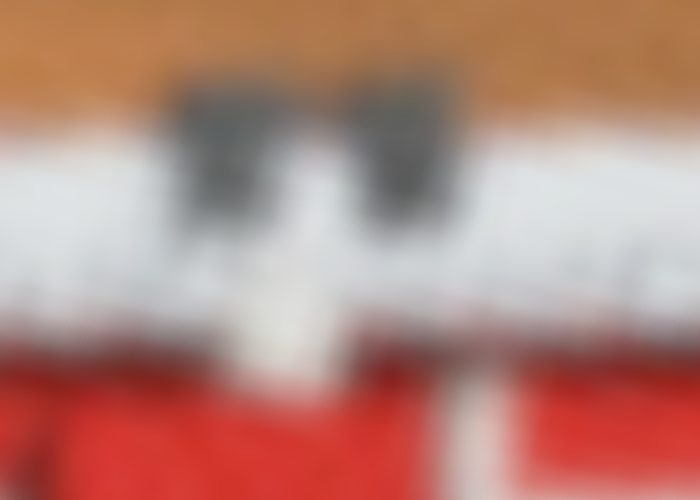

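View pics/k4_t.png

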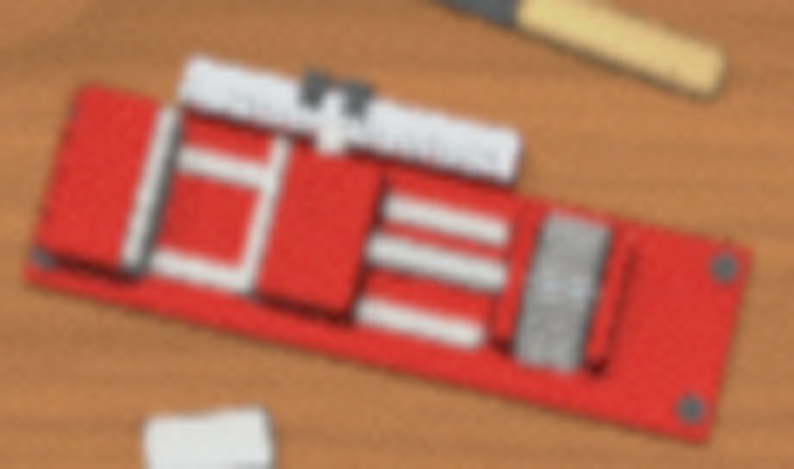

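View pics/k4_s.png

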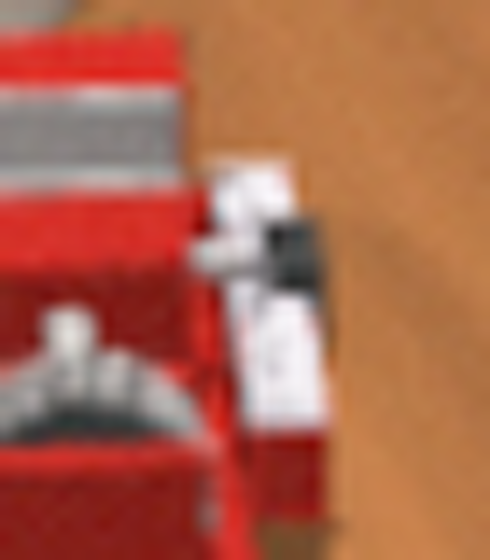

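```bash
cat > avg.py <<'E'
from h import *
import sys
n=sys.argv[1]
for v in('top','side'):
    L=[camera(v) for _ in range(12)];c=L[0];c['avg']=np.mean([l['frame'].astype(float) for l in L],0);np.save(f'{n}_{v}a.npy',c,allow_pickle=True)
print(read_state()['time'])
E
python3 avg.py k4
cat > ana.py <<'E'
from h import *
import sys
p=np.load('pose.npy')
def rect(c,f,z,x0,x1,y0,y1,s=.1):
    xs=np.arange(x0,x1,s);ys=np.arange(y0,y1,s);X,Y=np.meshgrid(xs,ys)
    q=proj(c,fx(np.c_[X.ravel(),Y.ravel(),0*X.ravel()+z]/1e3,p)).reshape(*X.shape,2).astype(np.float32)
    return cv2.remap(f.astype(np.float32),q[...,0],q[...,1],cv2.INTER_CUBIC)
n=sys.argv[1];m=sys.argv[2]
out=[]
c=np.load(f'{n}_topa.npy',allow_pickle=True).item();a=c['avg']
b=np.load(m,allow_pickle=True).item();b=b.get('avg',b['frame'])
A=rect(c,a,50,0,70,-70,-30);B=rect(c,b,50,0,70,-70,-30)
v=np.clip((A-120)*255/(255-120),0,255); d=np.clip(128+3*(A-B),0,255)
cv2.imwrite('pics/an_%s.png'%n,np.vstack([v,d])[:,:,::-1].astype(np.uint8)[:600])
E
python3 ana.py k4 top0.npy
python3 - <<'E'
import cv2,numpy as np
c=np.load('k4_sidea.npy',allow_pickle=True).item()['avg'];o=np.load('side0.npy',allow_pickle=True).item()['frame']
f=lambda x:cv2.resize(np.clip(x,0,255).astype(np.uint8)[158:182,254:272],None,fx=20,fy=20,interpolation=cv2.INTER_CUBIC)
cv2.imwrite('pics/an_s.png',np.hstack([f((c-60)*1.3),f(128+2*(c-o))])[:,:,::-1])
E
```

```text
17.2
```

View pics/an_k4.png

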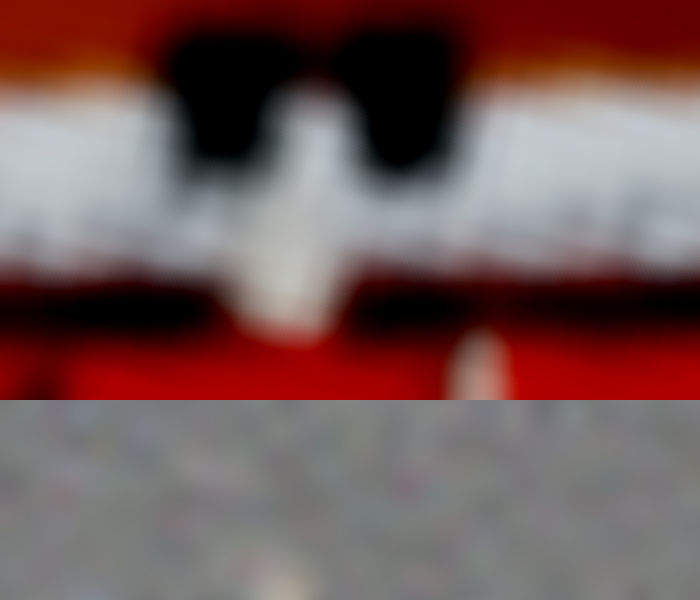

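View pics/an_s.png

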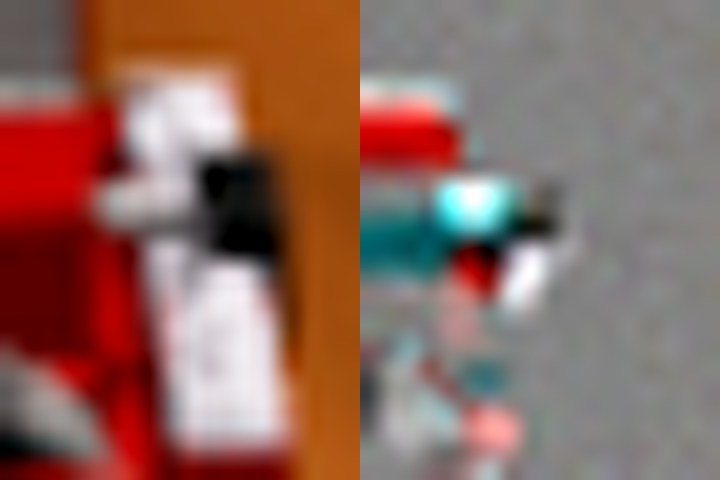

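```bash
cat > sideov.py <<'E'
from h import *
import sys
n=sys.argv[1];px=float(sys.argv[2]);p=np.load('pose.npy')
c=np.load(n+'_sidea.npy',allow_pickle=True).item()
S=20;x0,y0=252,156
im=cv2.resize(np.clip((c['avg'][y0:y0+27,x0:x0+24]-40)*1.2,0,255).astype(np.uint8),None,fx=S,fy=S,interpolation=cv2.INTER_CUBIC)[:,:,::-1].copy()
d=np.float64(sys.argv[3:5])
def line(P,col):
    q=np.int32((proj(c,fx(np.array(P)/1e3,p))+d-[x0,y0]+.5)*S-.5);cv2.polylines(im,[q],False,col,1)
N=31.5
for a,b in((N-14,N-4),(N+4,N+14)):
    for z in(44,53): line([[a,-67,z],[b,-67,z],[b,-51.5,z],[a,-51.5,z],[a,-67,z]],(0,255,0))
line([[px,-31,50],[px,-48,50]],(255,0,0)); line([[px-1,-31,50],[px-1,-48,50],[px+1,-48,50],[px+1,-31,50]],(255,0,255))
line([[-44,-62.5,44],[93,-62.5,44],[93,-42.8,44],[-44,-42.8,44],[-44,-62.5,44]],(0,200,200))
line([[px-50,-31,64],[px+50,-31,64]],(0,0,0))
cv2.imwrite('pics/so_%s.png'%n,im)
E
python3 sideov.py k4 28.9 0 0
```

```text
(no output)
```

View pics/so_k4.png

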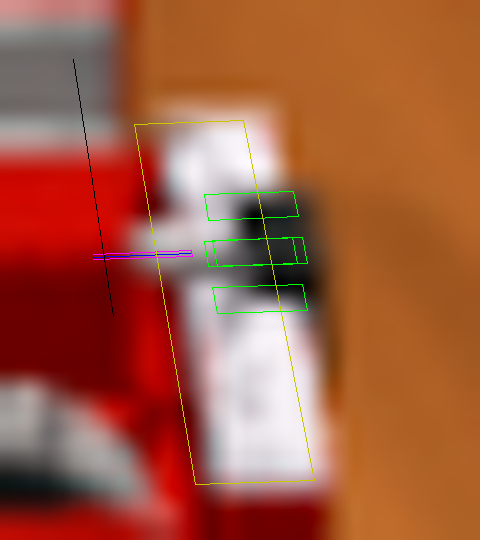

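Request:
{"method": "arm_command", "body": {"commands": [[[0, 0, 0, 0, 0.03, 0, 0], [0, 0, 0, 0, 0.06, 0.02, 0], [0, 0, 0, 0, 0.06, 0.02, 0], [0, 0, 0, 0, 0.05, 0.01, 0], [0, 0, 0, 0, 0, 0, 0], [0, 0, 0, 0, 0, 0.006, 0], [0, 0, 0, 0, 0, 0, 0], [0, 0, 0, 0, 0.003, 0, 0], [0, 0, 0, 0, 0.003, 0, 0], [0, 0, 0, 0, 0.003, 0, 0], [0, 0, 0, 0, 0.003, 0, 0], [0, 0, 0, 0, 0.003, 0, 0], [0, 0, 0, 0, 0, -0.006, 0], [0, 0, 0, 0, -0.015, 0, 0], [0, 0, 0, 0, -0.05, -0.01, 0], [0, 0, 0, 0, -0.06, -0.02, 0], [0, 0, 0, 0, -0.06, -0.02, 0], [0, 0, 0, 0, -0.03, 0, 0], [0, 0, 0, 0, 0, 0, 0]]]}}

```text
time: 19.58
ee_pos: [0.3785, 0.0443, 0.1356]
eef_rot: [0.773, 0.634, 0.001, -0.003]
ft_force: [0.3, 0.5, 0.2]
width: 0.0005
```

```bash
python3 look.py k5; python3 avg.py k5; python3 ana.py k5 k4_topa.npy;python3 sideov.py k5 31.2 1.3 -0.35
```

```text
jaw shift mm 20.3 0.99351525
rider shift mm 0.0 0.9986666
19.675
20.875
```

View pics/an_k5.png

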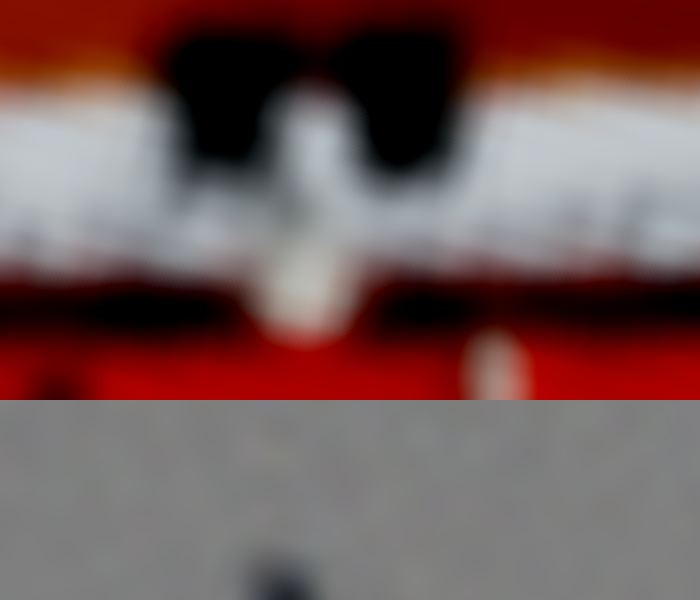

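View pics/so_k5.png

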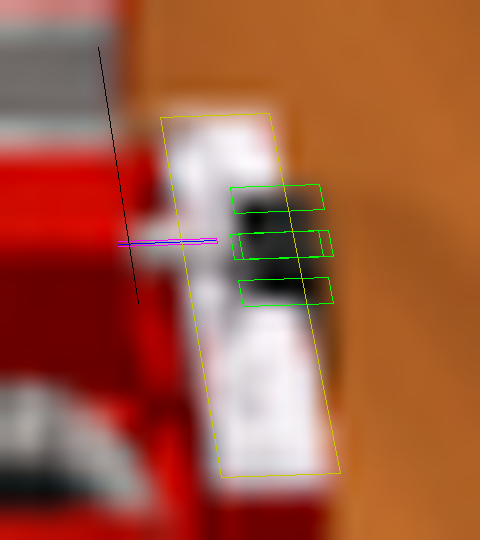

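```bash
python3 - <<'E'
from h import *
import re
src=open('ana.py').read().split("n=sys.argv")[0];exec(src)
L=lambda n:np.load(n,allow_pickle=True).item()
c=L('k5_topa.npy');k5=c['avg'];k4=L('k4_topa.npy')['avg'];k0=L('top3.npy')['frame']
A,B,C=[rect(c,f,50,10,50,-60,-34) for f in(k5,k4,k0.astype(float))]
for X in(A,B):
  for y in(-50,-48,-46,-44,-42,-40):
    r=slice(int((y+60)*10)-5,int((y+60)*10)+5)
    print(y,[int(v) for v in X[r,130:290:10].mean((0,2))], 'b',[int(v) for v in X[r,130:290:10,2].mean(0)])
  print()
o=np.vstack([np.clip((A-100)*1.6,0,255),np.clip(128+3*(A-B),0,255)]);cv2.imwrite('pics/d5.png',cv2.resize(o,None,fx=1.1,fy=1.1)[:,:,::-1])
E
```

```text
-50 [186, 183, 182, 180, 180, 180, 183, 191, 198, 205, 211, 212, 210, 205, 197, 191] b [189, 186, 184, 183, 183, 182, 185, 192, 200, 207, 213, 215, 213, 208, 201, 194]
-48 [198, 196, 195, 193, 190, 187, 186, 191, 197, 204, 208, 210, 211, 210, 208, 206] b [200, 198, 197, 195, 192, 188, 187, 191, 198, 205, 210, 212, 214, 213, 211, 210]
-46 [203, 200, 198, 197, 196, 195, 197, 202, 205, 208, 208, 207, 205, 204, 202, 200] b [204, 201, 199, 197, 196, 195, 197, 201, 205, 207, 208, 207, 206, 205, 203, 202]
-44 [189, 187, 188, 191, 196, 201, 206, 211, 213, 212, 209, 202, 195, 188, 180, 177] b [187, 185, 185, 189, 194, 199, 205, 210, 212, 211, 207, 199, 192, 185, 177, 174]
-42 [162, 165, 174, 185, 196, 206, 213, 216, 217, 215, 207, 196, 185, 171, 157, 149] b [156, 160, 169, 180, 192, 203, 211, 215, 215, 212, 203, 190, 179, 164, 149, 140]
-40 [126, 138, 155, 172, 189, 201, 208, 212, 214, 211, 200, 188, 173, 151, 133, 118] b [117, 130, 148, 165, 183, 196, 204, 208, 210, 206, 194, 182, 166, 141, 122, 105]

-50 [188, 189, 193, 198, 205, 209, 213, 216, 217, 216, 216, 215, 212, 206, 199, 193] b [191
[... 332 characters left out ...]
[206, 206, 208, 210, 212, 214, 216, 217, 216, 213, 211, 208, 205, 203, 202, 201]
-44 [196, 200, 206, 211, 215, 217, 219, 219, 215, 210, 205, 194, 185, 177, 172, 171] b [194, 198, 203, 209, 213, 215, 217, 218, 214, 209, 203, 192, 182, 174, 168, 168]
-42 [176, 187, 199, 208, 214, 218, 220, 217, 211, 205, 193, 175, 161, 147, 137, 136] b [171, 183, 196, 205, 211, 216, 218, 215, 208, 201, 188, 169, 154, 138, 128, 127]
-40 [156, 173, 188, 198, 206, 212, 213, 208, 203, 194, 175, 155, 135, 113, 101, 96] b [149, 166, 182, 193, 201, 207, 208, 203, 198, 188, 168, 147, 126, 101, 87, 79]
[ WARN:0@1.074] global loadsave.cpp:1063 imwrite_ Unsupported depth image for selected encoder is fallbacked to CV_8U.
```

View pics/d5.png

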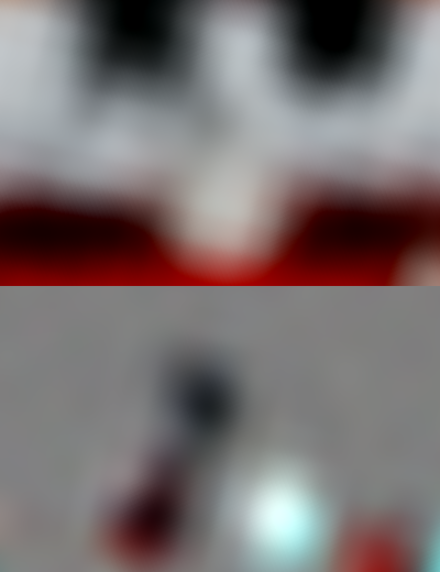

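```bash
python3 - <<'E'
from h import *
src=open('ana.py').read().split("n=sys.argv")[0];exec(src)
from scipy.optimize import least_squares
from scipy.ndimage import gaussian_filter1d as g
c=np.load('k5_topa.npy',allow_pickle=True).item()
X=np.arange(0,70,.1)
for z in (50,53):
  A=rect(c,c['avg'],z,0,70,-70,-34)
  for y in(-62,-60,-58,-56,-54):
    pr=A[int((y+70)*10)-8:int((y+70)*10)+8].mean((0,2))
    # model: bg (linear) minus two equal 10.x mm boxes gap free, blurred
    def m(q):
        b0,b1,d,n,s,w,gp=q
        box=((np.abs(np.abs(X-n)-(gp+w)/2)<w/2)).astype(float)
        from scipy.special import erf
        e=lambda t:.5*(1+erf(t/s/1.414))
        box=sum(e(X-a)-e(X-a-w) for a in(n+gp/2,n-gp/2-w))
        return b0+b1*(X-n)-d*box
    sel=(X>12)&(X<52)
    r=least_squares(lambda q:(m(q)-pr)[sel],[200,0,100,31.5,2,10,8])
    print(z,y,r.x.round(2),np.sqrt(r.fun.var()).round(1))
# pointer/bracket: single box
from scipy.special import erf
for n in('k4','k5'):
  c=np.load(n+'_topa.npy',allow_pickle=True).item();A=rect(c,c['avg'],50,0,70,-70,-34)
  for y in(-43,-42,-41,-40,-39,-38):
    pr=A[int((y+70)*10)-5:int((y+70)*10)+5,:,1:].mean((0,2));sel=(X>19)&(X<42)
    e=lambda t,s:.5*(1+erf(t/s/1.414))
    f=lambda q:(q[0]+q[1]*(X-30)+q[2]*(e(X-q[3]+q[5]/2,q[4])-e(X-q[3]-q[5]/2,q[4]))-pr)[sel]
    r=least_squares(f,[80,0,120,30,2,8]);print(n,y,r.x.round(2),np.sqrt(r.fun.var()).round(1))
E
```

```text
50 -62 [ 1.7449e+02 -1.6000e-01  8.2220e+01  3.1000e+01  3.0000e+00  1.3150e+01
  4.0700e+00] 1.3
50 -60 [207.47  -0.22 122.11  31.3    3.17  11.3    6.43] 1.4
50 -58 [ 2.2492e+02 -1.8000e-01  1.3891e+02  3.1450e+01  2.8100e+00  1.0260e+01
  7.7400e+00] 2.1
50 -56 [ 2.2334e+02 -3.0000e-02  1.2395e+02  3.1550e+01  2.2100e+00  9.9700e+00
  8.0900e+00] 3.6
50 -54 [2.2189e+02 1.2000e-01 9.9220e+01 3.1570e+01 2.0700e+00 1.0270e+01
 7.6100e+00] 3.7
53 -62 [162.03  -0.18  68.58  30.4    2.81  13.48   3.4 ] 1.3
53 -60 [199.12  -0.22 111.62  30.8    3.21  11.96   5.6 ] 1.3
53 -58 [ 2.2271e+02 -2.1000e-01  1.3909e+02  3.1000e+01  3.0100e+00  1.0490e+01
  7.4600e+00] 1.9
53 -56 [ 2.2442e+02 -1.0000e-01  1.3027e+02  3.1100e+01  2.3400e+00  9.9600e+00
  8.0200e+00] 3.0
53 -54 [2.2326e+02 7.0000e-02 1.0993e+02 3.1130e+01 2.1200e+00 1.0170e+01
 7.7800e+00] 3.4
k4 -43 [161.38  -1.35  55.49  29.16   1.81   9.58] 2.6
k4 -42 [137.31  -1.12  80.12  28.89   1.95   9.94] 2.4
k4 -41 [113.25  -1.29 101.77  28.9    2.01  10.16] 3.4
k4 -40 [ 87.02  -1.22 121.91  28.78   2.2   10.92] 3.1
k4 -39 [ 64.92  -0.78 139.18  28.64   2.32  11.06] 2.9
k4 -38 [ 54.11  -1.   136.87  28.82   2.24  10.9 ] 4.9
k5 -43 [164.81  -1.34  53.69  31.16   1.96   8.05] 1.2
k5 -42 [140.43  -1.14  82.52  30.75   2.38   8.95] 1.3
k5 -41 [115.4   -1.08 106.24  30.68   2.32   9.59] 1.5
k5 -40 [ 87.18  -1.12 130.43  30.67   2.57  10.51] 1.7
k5 -39 [ 61.35  -0.6  150.41  30.47   2.76  11.01] 1.3
k5 -38 [ 46.53  -0.51 156.76  30.49   2.8   10.7 ] 1.4
```

```bash
python3 - <<'E'
from h import *
src=open('ana.py').read().split("n=sys.argv")[0];exec(src)
L=lambda n:np.load(n,allow_pickle=True).item()
c=L('k5_topa.npy');F=[L('top0.npy')['frame'].astype(float),L('top3.npy')['frame'].astype(float),L('k4_topa.npy')['avg'],c['avg']]
for y in(-52,-50,-48,-46):
  for f in F:
    A=rect(c,f,50,0,50,-60,-34); r=slice(int((y+60)*10)-8,int((y+60)*10)+8)
    print(y,[int(v) for v in A[r,60:400:20].mean((0,2))])
R=[np.clip((rect(c,f,50,0,60,-70,-30)-100)*1.65,0,255) for f in F]
o=cv2.resize(np.vstack([np.hstack(R[:2]),np.hstack(R[2:])]),None,fx=.66,fy=.66).astype(np.uint8);cv2.imwrite('pics/four.png',o[:,:,::-1])
E
```

```text
-52 [223, 221, 219, 218, 213, 199, 172, 161, 161, 160, 168, 188, 209, 218, 210, 186, 163]
-52 [223, 221, 219, 217, 212, 200, 175, 162, 160, 157, 165, 186, 207, 217, 208, 183, 160]
-52 [223, 222, 219, 217, 211, 197, 171, 161, 162, 162, 175, 197, 215, 219, 208, 185, 161]
-52 [223, 221, 219, 217, 211, 197, 171, 161, 161, 157, 161, 177, 199, 213, 207, 184, 160]
-50 [220, 214, 211, 213, 212, 201, 186, 192, 192, 187, 190, 196, 207, 215, 216, 207, 194]
-50 [220, 215, 212, 213, 211, 203, 190, 189, 188, 187, 189, 196, 207, 212, 215, 207, 193]
-50 [220, 217, 214, 213, 209, 199, 186, 189, 190, 189, 198, 209, 216, 216, 214, 205, 193]
-50 [220, 217, 213, 213, 209, 199, 185, 189, 190, 183, 180, 180, 191, 206, 212, 204, 191]
-48 [213, 205, 201, 205, 209, 205, 201, 210, 206, 201, 204, 202, 205, 212, 213, 211, 209]
-48 [216, 208, 203, 204, 203, 205, 206, 208, 203, 200, 204, 202, 204, 208, 212, 211, 207]
-48 [215, 210, 205, 205, 203, 200, 199, 205, 201, 200, 208, 214, 216, 214, 213, 210, 207]
-48 [215, 210, 205, 205, 203, 200, 198, 206, 202, 195, 193, 187, 191, 204, 210, 210, 206]
-46 [205, 201, 204, 208, 209, 208, 207, 213, 211, 207, 204, 197, 200, 204, 203, 202, 199]
-46 [210, 202, 197, 194, 192, 205, 215, 216, 213, 209, 204, 196, 199, 203, 202, 199, 197]
-46 [208, 204, 200, 196, 193, 196, 202, 208, 206, 206, 211, 216, 217, 213, 207, 202, 199]
-46 [208, 204, 200, 196, 193, 196, 202, 209, 207, 200, 197, 195, 201, 208, 207, 204, 200]
```

View pics/four.png

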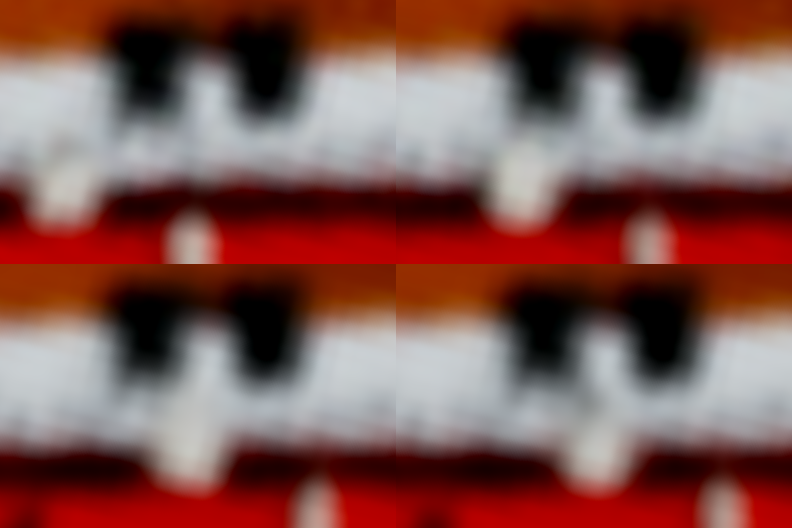

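Averaged fits put the notch at x≈31.35 mm, with the rider unmoved, and the pointer at about 30.7 mm. I'll add one small roll of roughly 0.6 mm jaw travel, which takes about 5 mm of rim.

Request:
{"method": "arm_command", "body": {"commands": [[[0, 0, 0, 0, 0.033, 0, 0], [0, 0, 0, 0, 0.06, 0.02, 0], [0, 0, 0, 0, 0.06, 0.02, 0], [0, 0, 0, 0, 0.05, 0.01, 0], [0, 0, 0, 0, 0, 0, 0], [0, 0, 0, 0, 0, 0, 0], [0, 0, 0, 0, 0, 0.006, 0], [0, 0, 0, 0, 0, 0, 0], [0, 0, 0, 0, 0.0025, 0, 0], [0, 0, 0, 0, 0.0025, 0, 0], [0, 0, 0, 0, 0, 0, 0], [0, 0, 0, 0, 0, -0.006, 0], [0, 0, 0, 0, -0.008, 0, 0], [0, 0, 0, 0, -0.05, -0.01, 0], [0, 0, 0, 0, -0.06, -0.02, 0], [0, 0, 0, 0, -0.06, -0.02, 0], [0, 0, 0, 0, -0.03, 0, 0], [0, 0, 0, 0, 0, 0, 0]]]}}

```text
time: 23.12
ee_pos: [0.3863, 0.047, 0.1365]
eef_rot: [0.775, 0.632, -0.003, -0.011]
ft_force: [0.7, 0.2, 1.1]
width: 0.0004
```

```bash
python3 look.py k6; python3 avg.py k6; python3 - <<'E'
from h import *
src=open('ana.py').read().split("n=sys.argv")[0];exec(src)
from scipy.special import erf
from scipy.optimize import least_squares
L=lambda n:np.load(n,allow_pickle=True).item()
X=np.arange(0,70,.1)
for n in('k4','k5','k6'):
  c=L(n+'_topa.npy');A=rect(c,c['avg'],50,0,70,-70,-34);o=[]
  for y in(-43,-42,-41,-40,-39,-38):
    pr=A[int((y+70)*10)-5:int((y+70)*10)+5,:,1:].mean((0,2));sel=(X>19)&(X<42)
    e=lambda t,s:.5*(1+erf(t/s/1.414))
    f=lambda q:(q[0]+q[1]*(X-30)+q[2]*(e(X-q[3]+q[5]/2,q[4])-e(X-q[3]-q[5]/2,q[4]))-pr)[sel]
    r=least_squares(f,[80,0,120,30,2,8]);o.append(r.x[3].round(2))
  print(n,o)
# jaw shift with averages
c=L('k4_topa.npy')
for n in('k5','k6'):
  a=rect(c,c['avg'],64,0,54,-34,34,.05).astype(np.uint8);d=L(n+'_topa.npy');b=rect(d,d['avg'],64,-4,60,-34,34,.05).astype(np.uint8)
  r=cv2.matchTemplate(b,a,cv2.TM_CCOEFF_NORMED);print(n,'vs k4',r[0].argmax()*.05-4)
c=L('k6_topa.npy');A=rect(c,c['avg'],50,0,60,-70,-30);cv2.imwrite('pics/k6z.png',np.clip((A-100)*1.65,0,255).astype(np.uint8)[:,:,::-1])
E
```

```text
jaw shift mm 20.3 0.9935331
rider shift mm 0.0 0.9986214
23.225
24.425
k4 [np.float64(29.16), np.float64(28.89), np.float64(28.9), np.float64(28.78), np.float64(28.64), np.float64(28.82)]
k5 [np.float64(31.16), np.float64(30.75), np.float64(30.68), np.float64(30.67), np.float64(30.47), np.float64(30.49)]
k6 [np.float64(31.18), np.float64(30.75), np.float64(30.67), np.float64(30.67), np.float64(30.48), np.float64(30.5)]
k5 vs k4 1.9500000000000002
k6 vs k4 1.9500000000000002
```

View pics/k6z.png

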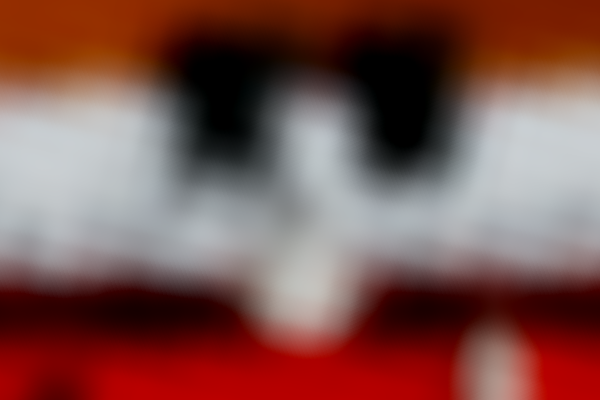

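View pics/k6_s.png

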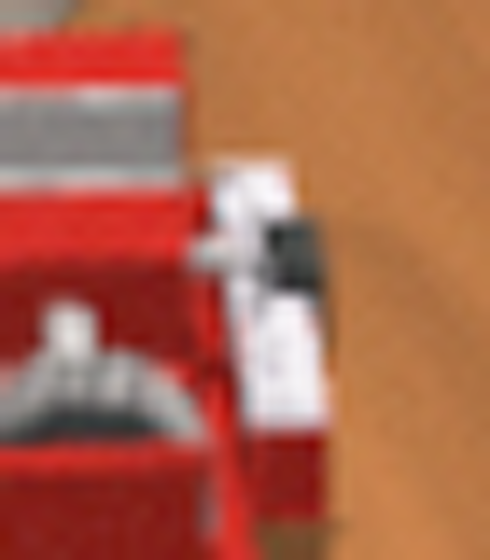

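That roll changed nothing: the jaw still reads 20.3 mm. Some fast rows were probably cut short and the tip missed the wheel, so I'll re-approach in smaller, slower steps.

Request:
{"method": "arm_command", "body": {"commands": [[[0, 0, 0, 0, 0, 0, 0], [0, 0, 0, 0, 0.02, 0, 0], [0, 0, 0, 0, 0.03, 0, 0], [0, 0, 0, 0, 0.03, 0, 0], [0, 0, 0, -0.003, 0.03, 0, 0], [0, 0, 0, -0.003, 0.03, 0, 0], [0, 0, 0, 0, 0.03, 0, 0], [0, 0, 0, 0, 0.019, 0, 0], [0, 0, 0, 0, 0, 0.02, 0], [0, 0, 0, 0, 0, 0.02, 0], [0, 0, 0, 0, 0, 0.006, 0], [0, 0, 0, 0, 0, 0, 0], [0, 0, 0, 0, 0, 0, 0]]]}}

```text
time: 26.05
ee_pos: [0.5713, 0.0023, 0.0875]
eef_rot: [0.775, 0.631, -0.004, -0.009]
ft_force: [0.4, -0.5, -0.5]
width: 0.0003
```

```bash
python3 - <<'E'
from h import *
s=read_state();print(s['ee_pos'],s['eef_rot'],s['ft_force'],s['time'])
from scipy.spatial.transform import Rotation as R
print(R.from_quat(s['eef_rot']).as_matrix().round(3))
E
```

```text
[0.57125536 0.00229862 0.08749037] [ 0.7753363   0.63147397 -0.00388161 -0.00889805] [ 0.39582734 -0.48421267 -0.5438955 ] 26.05
[[ 0.202  0.979 -0.017]
 [ 0.979 -0.202  0.009]
 [ 0.005 -0.019 -1.   ]]
```

Request:
{"method": "arm_command", "body": {"commands": [[[0, 0, 0, 0, 0, 0.003, 0], [0, 0, 0, 0, 0, 0.003, 0], [0, 0, 0, 0, 0, 0, 0]]]}}

```text
time: 26.42
ee_pos: [0.5734, 0.0018, 0.0832]
eef_rot: [0.775, 0.631, -0.002, -0.008]
ft_force: [1.8, 0.1, 16.8]
width: 0.0008
```

Pressing alone carries the tip about 2 mm forward, which explains the 17 mm of rim travel per 15 mm stroke. I'll add another 2.5 mm, then lift.

Request:
{"method": "arm_command", "body": {"commands": [[[0, 0, 0, 0, 0.0015, 0, 0], [0, 0, 0, 0, 0.001, 0, 0], [0, 0, 0, 0, 0, 0, 0]]]}}

```text
time: 26.8
ee_pos: [0.5756, 0.0013, 0.0832]
eef_rot: [0.775, 0.631, -0.002, -0.008]
ft_force: [-1.1, 0.0, 16.8]
width: 0.0004
```

Request:
{"method": "arm_command", "body": {"commands": [[[0, 0, 0, 0, 0, -0.006, 0], [0, 0, 0, 0, 0, -0.02, 0], [0, 0, 0, 0, 0, -0.03, 0], [0, 0, 0, 0, -0.02, 0, 0], [0, 0, 0, 0, -0.03, 0, 0], [0, 0, 0, 0, -0.03, 0, 0], [0, 0, 0, 0, -0.03, 0, 0], [0, 0, 0, 0, -0.03, 0, 0], [0, 0, 0, 0, -0.03, 0, 0], [0, 0, 0, 0, -0.02, 0, 0], [0, 0, 0, 0, 0, 0, 0]]]}}

```text
time: 28.18
ee_pos: [0.3894, 0.0396, 0.1413]
eef_rot: [0.775, 0.632, -0.004, -0.01]
ft_force: [-0.2, 0.9, 0.0]
width: 0.0004
```

```bash
python3 look.py k7; python3 avg.py k7; cat > meas.py <<'E'
from h import *
src=open('ana.py').read().split("n=sys.argv")[0];exec(src)
from scipy.special import erf
from scipy.optimize import least_squares
L=lambda n:np.load(n,allow_pickle=True).item()
X=np.arange(0,70,.1);n=sys.argv[1]
c=L(n+'_topa.npy');A=rect(c,c['avg'],50,0,70,-70,-30);o=[]
for y in(-43,-42,-41,-40,-39,-38):
    pr=A[int((y+70)*10)-5:int((y+70)*10)+5,:,1:].mean((0,2));sel=(X>19)&(X<42)
    e=lambda t,s:.5*(1+erf(t/s/1.414))
    f=lambda q:(q[0]+q[1]*(X-30)+q[2]*(e(X-q[3]+q[5]/2,q[4])-e(X-q[3]-q[5]/2,q[4]))-pr)[sel]
    r=least_squares(f,[80,0,120,30,2,8]);o.append(float(r.x[3].round(2)))
print(n,o)
cv2.imwrite('pics/%sz.png'%n,np.clip((A-100)*1.65,0,255).astype(np.uint8)[:,:,::-1])
c=L('k4_topa.npy');a=rect(c,c['avg'],64,0,54,-34,34,.05).astype(np.uint8);d=L(n+'_topa.npy');b=rect(d,d['avg'],64,-4,60,-34,34,.05).astype(np.uint8)
r=cv2.matchTemplate(b,a,cv2.TM_CCOEFF_NORMED);print(n,'vs k4',r[0].argmax()*.05-4)
E
python3 meas.py k7
```

```text
jaw shift mm 21.0 0.9927804
rider shift mm 0.0 0.9986141
28.275
29.475
k7 [31.56, 31.18, 31.1, 31.11, 30.93, 30.98]
k7 vs k4 2.5500000000000007
```

View pics/k7z.png

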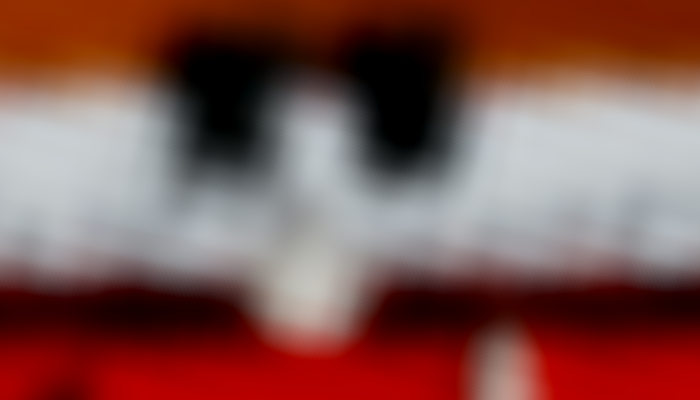

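View pics/k7_s.png

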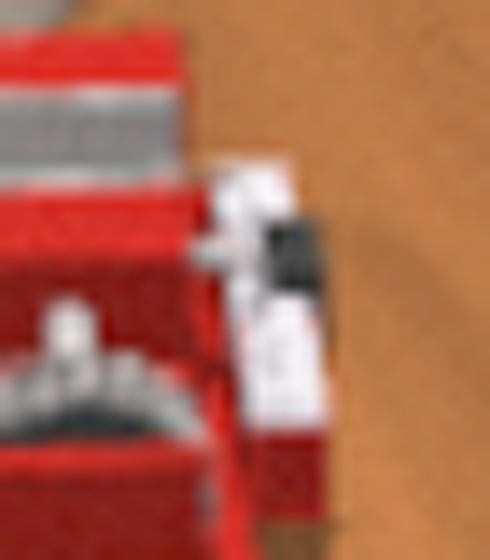

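```bash
python3 - <<'E'
from h import *
a=np.load('top0.npy',allow_pickle=True).item()['frame'].astype(float);c=np.load('k7_topa.npy',allow_pickle=True).item();b=c['avg']
crop({'frame':np.clip(128+2*(b-a),0,255).astype(np.uint8)},'diff.png',0,0,512,384,1.5)
s=read_state();print(s['ft_force'],s['time'])
E
```

```text
[-0.39130078  0.03039207 -0.48225551] 29.475
```

View pics/diff.png

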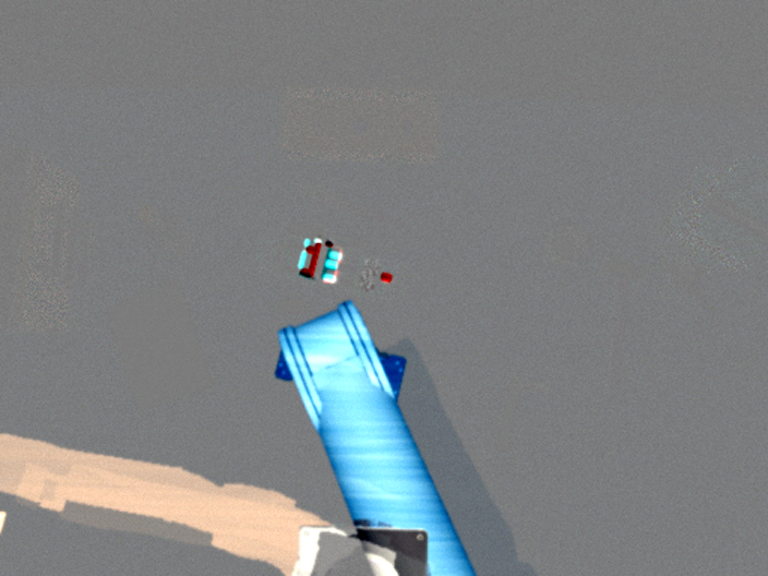

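The difference picture shows that only the jaw, screw, wheel and arm (with its shadow) have changed. Nothing else on the bench has moved, so I'm handing in.

```bash
python3 -c "
from bench import close_job
print(close_job())"
```

```text
the job is handed in; nothing more can be done
None
```

The pointer now stands opposite the rider's notch, within what the cameras can resolve. I rolled the wheel from above with the shut fingertips, in nine full strokes and one short final roll. The normal force I read was 11 to 17 N.

- **Jaw travel:** the sliding jaw closed about 21.0 mm, measured from the top camera.
- **Alignment:** the pointer measured x ≈ 31.1 to 31.3 mm and the notch centre x ≈ 31.1 to 31.6 mm in the fixture's frame, so they agree to roughly 0.5 mm. The side view agrees but is too coarse to confirm better than about 1 mm. The 2 mm pointer tip can't be told apart from the white scale, so its position comes mainly from its wider base.
- **Rider and other items:** the rider shift measured 0.0 mm. A before-and-after comparison of the top view showed no movement outside the fixture's jaw, screw and wheel, apart from the arm and its shadow.
- **Hand clear:** the hand ended about 0.19 m from the wheel, with the force reading near zero, at about 29.5 s.

**What disagreed:**
- One correction roll missed the wheel and moved nothing, probably because the fast approach rows were cut short. I repeated it more slowly.
- Each stroke moved the jaw about 2.3 mm instead of the 2.0 mm calculated, because pressing down also carried the tip about 2 mm forward.

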